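# Hang a hook and a pail on the drying rail

### The arm

A 6-joint arm with a two-finger parallel gripper is mounted at the origin on the work surface. World frame = base frame: x ahead of the robot, y to its left, z up, the work surface at z = 0. Lengths are in m, angles in rad, forces in N, time in s.
With the tool pointing down it reaches from about 0.3 to 0.775 m from the base axis. Payload 14.6 kg.
Tool frame: the origin (TCP) lies at the very end of the fingers, on their centre line; the grasp point (between the pads) lies 19 mm behind it; z points along the fingers, y is the line along which they close (so a half turn about z gives the same grasp; the last joint's range is limited). The gripper opens to 94 mm and grips with 3 to 60 N. Pads are 16 mm wide; open, the fingers measure 119 mm over their backs; the gripper's body (75 mm by 177 mm) begins 78 mm behind the grasp point.
Start: joints at [1.208, 0.3, 1.521, -0, 1.321, -0.067], TCP at [0.16, 0.526, 0.205] pointing down, gripper open.
Joint ranges: [-3.03, 3.03], [-0.79, 2.21], [0.23, 2.52], [-1.04, 4.18], [0, 3.07], [-2.55, 2.55]. Speed limits (rad/s): [2.22, 2.22, 2.57, 3.14, 3.14, 3.14].

### API

Orientations are given as [roll, pitch, yaw] about the fixed x, y, z axes, in that order (R = Rz(yaw) Ry(pitch) Rx(roll)).
In Python, from station import ctrl gives the robot as it stands.
- The arm moves only by the tool carry_out, never from a script. Its argument "motion" is text: rows parted by semicolons, each of 7 numbers parted by spaces: the shift along the world's x, y, z in m, then the turn, a rotation vector about the world's x, y, z in degrees, then the closure in counts, from 0 (fully open) to 255 (shut). In form: dx dy dz wx wy wz hand; .... A call has 1 to 20 rows; each row shifts and turns the commanded pose from where the row before left it; what a row does not reach is not made up. A row lasts 1/12 s, in which the tool goes at most 41.7 mm and 7.16 degrees, less where a joint would pass 70% of its speed; a pose out of reach is approached as far as the arm can. A call is refused whole if a number of a shift passes 0.0417 or a number of a turn 7.16, either way. A call with a gripper value outside its range is refused whole. The fingers move at their own pace and stop on an object; "grip_force" is the grip in N (left out, the last holds). Time passes only in rows, so rows that do not move let the fingers close. It gives the time, the measured TCP pose, the force, the opening and the grip force at its end, in the units of the state.
- ctrl.get_obs(): the state, without advancing time (a new reading comes with each control period).
- ctrl.camera(name): name is "scene" or "top"; returns a dict with "pixels" (420x560x3 uint8, red, green, blue), "range_z" (420x560 float32, m along the optical axis (not along the pixel's ray), 0 where there is no reading), "K" (3x3 intrinsics, pixels), "position" and "attitude" of the camera in the world. Camera axes: x right, y up, looking along -z (the intrinsics and any distortion apply to the point x, -y, -z); pixel columns grow to the right and rows downward; lengths in m; the calibration is good to about 2 mm. A picture is of the moment at which its call begins.
- ctrl.hand_in(): hands the job in; it is judged then, once.
The state is a dict: "time_s": time; "qpos": joint angles; "joint_vel": joint speeds; "tau": joint torques, N m; "ee_pos": TCP position; "eef_rot": TCP orientation; "force": force on the tool from outside, world axes, zero at the start; "moment": the same for the moment, N m; "grip_width": finger opening in m; "grip_force": force on a finger pad.
Only numpy, scipy, OpenCV 4.12 (cv2) and the standard library are available. Lean on these libraries where they do the work, as an engineer would, in place of code of your own. Each camera call takes 0.05 s, during which the arm holds its last target. There are 200 camera calls.

### The job

Take the S-hook out of its wooden block and hang it over the drying rail so that it drops fully home into the notch in the bar's top edge, feeling for the notch with a light touch rather than forcing it, and let go of it. Then pick the pail up by its wooden grip and hang it by its bail in the hook's lower curl, gently and upright, and let it hang still. Leave everything else on the bench alone.

Things in the scene. Friction and masses are not known exactly. Their poses are not given: they have to be found in the camera images.
- rail: Drying rail fixed to the table: level rigid flat steel bar along its y, 8 mm thick (x), 22 tall, 340 long, top edge 250 mm up, on two wooden posts 24 mm wide at y = +-130 mm (posts end 11 mm below the bar's top edge; feet 160 x 50, 18 high). Origin on the table below the middle; z up, -x towards the robot. Bar and hook must not press each other with more than 20 N.
- rail_mid (a point): On the line of the bar's top edge, midway between the posts; axes as the rail. The edge has ONE notch, 9 mm deep, sloping sides, 19 mm wide at the top and 11 at its flat bottom, somewhere within 35 mm either side of this point (the bar is clamped anew each time). Its place is not reported: look, or slide the hook lightly along the edge until it drops.
- hook: S-hook of 7 mm steel rod, 110 g, in its own x-z plane, a red grip tab on top. Origin at the underside of the lower curl, z up the hook. Upper curl opens down: free leg on the +x side, ends at z = 94 mm flaring to x = 16.5; other leg at x = -11 down to z = 64, then slants to x = 13 at z = 37, so it goes onto the bar from the -x side. Starts upright in the block's slot; hung, it stays upright.
- hook_tab (a point): Centre of the hook's red tab (hook z = 142.5 mm): 26 mm (x) x 12 (y), hook z 123 to 161; pinch it along y. Keep the fingertips above hook z = 130 mm or they meet the bar's shoulders when the hook sits in the notch.
- hook_seat (a point): Underside of the crown (level top of the upper curl), which rests on the bar: hook x = y = 0, z = 118 mm. Clear gap inside the upper curl 15 mm (x +-7.5).
- hook_curl (a point): Where the centre of the bail's wire comes to lie in the lower curl (hook x = y = 0, z = 9.5 mm). The curl opens up on its -x side: rod bottom z 0 to 7, clear inside about x +-10 mm.
- hook_tip (a point): Free end of the lower curl (hook x = -20, z = 33.5 mm; its top at z = 37). The bail goes in over it from the -x side, then down; at hook z = 46 mm the slanting rod's near surface is at about x = 0.
- hook_block: Fixed light wooden block 74 x 70 mm, 46 mm high, with a slot 50 x 10 mm, 36 mm deep along its x, in which the hook's lower curl stands, 10 mm above the table (hook and block share axes). Left or right of the rail. Origin on its underside.
- pail: Small empty aluminium paint pail, rim 84 mm wide, base 72 mm, 65 mm high, 125 to 240 g. Origin at the underside's centre, z up. Starts on the table, on the other side of the rail from the hook block. A dark wooden side grip sticks out on its -x side, at the start roughly towards the robot.
- pail_bail (a point): Peak of the bail's centre line (pail x = y = 0, z = 104 mm). The bail is 5 mm wire, rigid with the pail, arching over it along its y; it falls 4 mm over 12 mm each side of the peak, then down to the rim at y = +-42.
- pail_grip (a point): Point to pinch, along the pail's y, on the wooden side grip (pail x = -90 mm, z = 53 mm); axes as the pail. The grip is 14 mm wide (y), 20 mm tall (z 43 to 63), and reaches out to x = -116 mm.
- stain_can: bystander to leave alone: can of stain, 80 mm wide, 100 high (mm); origin on its underside
- mallet: bystander to leave alone: rubber mallet with wooden handle, 64 mm high head (mm); origin at the underside of the head
- tape_roll: bystander to leave alone: blue tape roll lying flat, 100 mm wide, 36 high (mm); origin on its underside
- sanding_block: bystander to leave alone: cork sanding block 100 x 60 x 26 (mm); origin on its underside
- batten: bystander to leave alone: dark stained batten 40 x 150 x 14 (mm); origin on its underside
- foam_brush: bystander to leave alone: black foam brush with wooden handle, 16 mm high (mm); origin on its underside
- screw_jar: bystander to leave alone: amber screw jar, 60 mm wide, 85 high (mm); origin on its underside
- scraper: bystander to leave alone: scraper lying flat, 200 mm long (mm); origin on its underside

How it is judged:
By the outcome, as a careful person would: the job done as asked, in the order asked, and still so for the second after the job is handed in, with the robot touching nothing.
It also fails if it takes over 72 s, if anything falls off the work surface, if the arm or the gripper's body presses on something with over 40 N, if the wrist force passes 120 N, or if a joint passes its speed limit or range.

## Working session

There is one attempt and no reset: what is moved stays moved. The work goes in short steps, Python scripts to look and compute and a tool call to move; the robot and the scene stay as the last step left them, time stands still between calls to the robot, and variables do not carry over. Pictures are saved under pics/ and viewed, at most 10 in all, crops included, and the job is handed in when it is done.

Besides the shell and the picture viewer there is one more tool, called after ">>>" by a JSON object that holds its "api" and its "payload". carry_out: Moves the arm, as the interface text tells. Its arguments: {"type":"object","properties":{"motion":{"type":"string"},"grip_force":{"type":"number"}},"required":["motion"]}

```bash
mkdir -p pics; ls
cat > h.py <<'E'
import numpy as np, cv2, pickle
def snap(ctrl,name,tag=None):
    c=ctrl.camera(name)
    pickle.dump(c,open(f'pics/{tag or name}.pkl','wb'))
    return c
def load(t): return pickle.load(open(f'pics/{t}.pkl','rb'))
def rot(c):
    from scipy.spatial.transform import Rotation as R
    a=np.array(c['attitude'],float)
    if a.shape==(3,3): return a
    return (R.from_quat(a) if a.size==4 else R.from_euler('xyz',a)).as_matrix()
def ray(c,u,v):
    K=np.array(c['K']); d=np.array([(u-K[0,2])/K[0,0],-(v-K[1,2])/K[1,1],-1.])
    return np.array(c['position']),rot(c)@d
def plane(c,u,v,z):
    p,d=ray(c,u,v); return p+d*(z-p[2])/d[2]
def cloud(c):
    K=np.array(c['K']); Z=c['range_z']; h,w=Z.shape
    u,v=np.meshgrid(np.arange(w),np.arange(h))
    P=np.stack([(u-K[0,2])/K[0,0]*Z,-(v-K[1,2])/K[1,1]*Z,-Z],-1)
    return P@rot(c).T+np.array(c['position'])
def save(c,fn,box=None,s=1):
    im=c['pixels'][...,::-1]
    if box: u0,v0,u1,v1=box; im=im[v0:v1,u0:u1]
    cv2.imwrite(fn,cv2.resize(im,None,fx=s,fy=s,interpolation=cv2.INTER_CUBIC))
E
python3 - <<'E'
from station import ctrl
from h import *
for n in ('scene','top'):
    c=snap(ctrl,n); save(c,f'pics/{n}0.png')
    print(n,c['K'],c['position'],c['attitude'],[k for k in c])
print(ctrl.get_obs())
E
```

```text
pics
scene [[466.89724082   0.         287.8443525 ]
 [  0.         466.89724082 204.88808253]
 [  0.           0.           1.        ]] [1.50849926 0.34151337 0.89702725] [ 0.91809752 -0.0092061   1.9588041 ] ['pixels', 'range_z', 'K', 'position', 'attitude']
top [[503.99320525   0.         279.6890147 ]
 [  0.         503.99320525 210.57624395]
 [  0.           0.           1.        ]] [0.3514513  0.00341904 1.53572563] [ 0.17635895 -0.0038684  -1.56905356] ['pixels', 'range_z', 'K', 'position', 'attitude']
{'time_s': 0.1, 'qpos': array([ 1.20838879e+00,  3.00433585e-01,  1.52151567e+00,  2.98614162e-05,
        1.32070924e+00, -6.65829517e-02]), 'joint_vel': array([-0.00140052,  0.00032956, -0.00220235,  0.00139285,  0.0017927 ,
        0.00036472]), 'tau': array([-5.06299912e-04, -5.32636499e+01, -3.53287590e+01,  7.08783511e-02,
        2.34219676e-02, -7.81120320e-05]), 'ee_pos': array([0.16024291, 0.52589118, 0.20493458]), 'eef_rot': array([-3.14053110e+00, -9.97746693e-05,  2.84576061e+00]), 'force': array([-0.43622668,  0.51518111,  0.00972348]), 'moment': array([ 0.0277309 , -0.03676222,  0.06255866]), 'grip_force': 0.0, 'grip_width': 0.09396053545279649}
```

View pics/scene0.png

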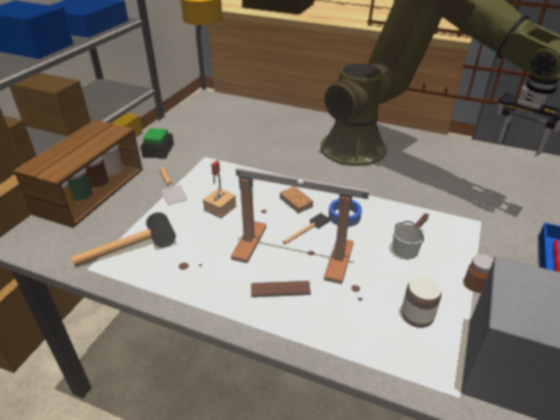

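View pics/top0.png

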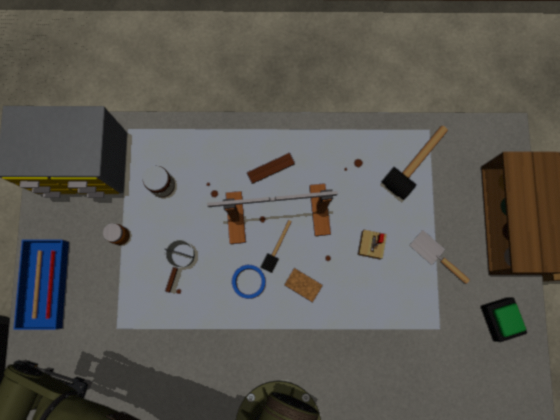

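The scene camera shows the rail (bar from (238,175) to (366,193)), with a bright spot near (300,181). It also shows the hook block at (220,203) with the tab at (216,167), and the pail at (408,238). In the top view the bar runs from (208,205) to (337,194), the block is at (373,244) and the pail at (181,254), its grip towards (172,280).

Run:
```python
from h import *
s,t=load('scene'),load('top')
a=lambda c,b,k:cv2.resize(c['pixels'][b[1]:b[3],b[0]:b[2],::-1],None,fx=k,fy=k,interpolation=cv2.INTER_CUBIC)
A=a(s,(230,165,375,205),5);B=a(t,(200,185,345,215),5)
C=np.hstack([a(s,(195,155,240,220),4),a(t,(350,222,400,262),4)[:160].copy() if 0 else cv2.resize(a(t,(350,222,400,262),4),(200,260))[:260], a(t,(155,235,205,300),4)])
C=np.hstack([C,np.zeros((260,725-C.shape[1],3),np.uint8)])
cv2.imwrite('pics/crops.png',np.vstack([A,B,C[:240]]))
for c in (s,t):
    P=cloud(c); m=(P[...,2]>.225)&(P[...,2]<.27)&(c['range_z']>0)&(abs(P[...,1])<.3)&(P[...,0]>.3)&(P[...,0]<.9)
    Q=P[m]; print('bar',len(Q),Q.min(0),Q.max(0)); 
    x=np.polyfit(Q[:,1],Q[:,0],1);print(x, np.median(Q[:,2]))
    hsv=cv2.cvtColor(c['pixels'],cv2.COLOR_RGB2HSV)
    b=(P[...,2]>.12)&(P[...,0]>.3)&(P[...,0]<.75)&(P[...,1]<-.15)&(P[...,1]>-.4)&(c['range_z']>0)&(hsv[...,1]>150)&((hsv[...,0]<8)|(hsv[...,0]>172))
    v,u=np.nonzero(b);print('tab',len(u),u.mean(),v.mean(),np.median(P[b],0),P[b].min(0),P[b].max(0))
    b=(P[...,2]>.04)&(P[...,2]<.052)&(P[...,0]>.3)&(P[...,0]<.75)&(P[...,1]<-.15)&(P[...,1]>-.4)
    v,u=np.nonzero(b);print('block',len(u),cv2.minAreaRect(P[b][:,:2].astype(np.float32)))
    b=(P[...,2]>.02)&(P[...,2]<.13)&(P[...,0]>.3)&(P[...,0]<.6)&(P[...,1]>.15)&(P[...,1]<.36)
    v,u=np.nonzero(b);print('pail',len(u),P[b].min(0),P[b].max(0), np.median(P[b],0))
```

```text
bar 1314 [ 0.59331463 -0.15642996  0.22505631] [0.64655391 0.18327181 0.25523601]
[-0.09949142  0.61988022] 0.2422295672467289
tab 5 215.2 163.2 [ 0.52718529 -0.27925741  0.17211395] [ 0.51749395 -0.28177981  0.17024914] [ 0.53366646 -0.27765689  0.17368792]
block 486 ((0.6213138103485107, -0.31811147928237915), (0.08210562914609909, 0.29501762986183167), 70.42369842529297)
pail 916 [0.37460354 0.15001738 0.0200714 ] [0.59595661 0.32938954 0.1107775 ] [0.47649885 0.29102662 0.05116084]
bar 743 [ 0.58807646 -0.15014638  0.22503428] [0.64145223 0.18705843 0.2604905 ]
[-0.09617552  0.61414451] 0.2472399056013912
tab 44 380.6136363636364 238.02272727272728 [ 0.5190143  -0.27692762  0.17063633] [ 0.50822521 -0.28423442  0.15610354] [ 0.53042945 -0.27035864  0.17980403]
block 579 ((0.6184428334236145, -0.32180550694465637), (0.08808227628469467, 0.3002467155456543), 68.58554077148438)
pail 489 [0.37472166 0.1508154  0.02007604] [0.59807111 0.33291662 0.10947621] [0.47455145 0.30976466 0.06199152]
```

View pics/crops.png

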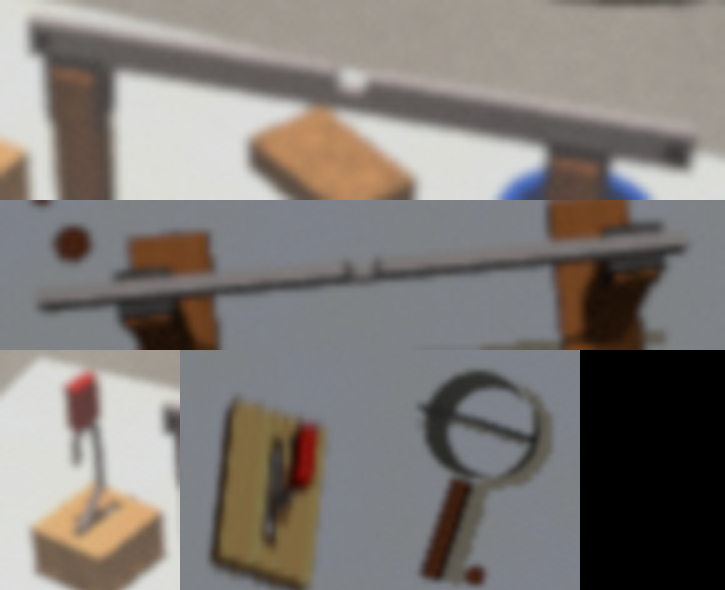

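The crops show the notch as a light gap in the bar, at about scene (300.4,181.4) and top (272.2,198.3). The tab stands above the block and the bail crosses the pail. Next I measure these precisely.

```bash
cat >> h.py <<'E'
def tri(c1,p1,c2,p2):
    a,d=ray(c1,*p1);b,e=ray(c2,*p2);d/=np.linalg.norm(d);e/=np.linalg.norm(e)
    s=np.linalg.lstsq(np.stack([d,-e],1),b-a,rcond=None)[0]
    A=a+d*s[0];B=b+e*s[1];return (A+B)/2,np.linalg.norm(A-B)
def comp(mask,lo=5):
    n,l,st,ce=cv2.connectedComponentsWithStats(mask.astype(np.uint8)); 
    return [(st[i],ce[i],l==i) for i in range(1,n) if st[i,4]>lo]
E
python3 - <<'E'
from h import *
s,t=load('scene'),load('top')
print('notch tri',tri(s,(300.4,181.4),t,(272.2,198.5)),plane(s,300.4,179.5,.25),plane(t,272.2,198.5,.25))
# bar ends (top edge): scene ends & top ends from contour of high cloud
for n,c in(('s',s),('t',t)):
    P=cloud(c); g=c['range_z']
    m=(P[...,2]>.225)&(P[...,2]<.27)&(abs(P[...,1])<.3)&(P[...,0]>.3)&(P[...,0]<.9)&(g>0)
    # per column top edge
    v,u=np.nonzero(m); cols=np.unique(u)
    top=np.array([(cc,v[u==cc].min(),v[u==cc].max()) for cc in cols])
    print(n,cols.min(),cols.max(),top[::12].tolist())
    W=np.array([plane(c,a,(b+e)/2 if n=='t' else b,.25) for a,b,e in top])
    f=np.polyfit(W[:,1],W[:,0],1); r=W[:,0]-np.polyval(f,W[:,1]); k=abs(r)<.004; f=np.polyfit(W[k,1],W[k,0],1)
    print('fit x=f(y)',f,'yaw deg',np.degrees(np.arctan(-f[0])),'ends',W[0],W[-1])
    hsv=cv2.cvtColor(c['pixels'],cv2.COLOR_RGB2HSV)
    if n=='s': box=(195,180,245,222)
    else: box=(355,225,395,265)
    x0,y0,x1,y1=box
    sub=hsv[y0:y1,x0:x1]
    m=(sub[...,0]>8)&(sub[...,0]<28)&(sub[...,1]>70)&(sub[...,2]>(130 if n=='s' else 120))
    for st,ce,_ in comp(m,30):
        vv,uu=np.nonzero(_); W=np.array([plane(c,a+x0,b+y0,.046) for a,b in zip(uu,vv)])
        print('block',n,st,ce+[x0,y0],cv2.minAreaRect(W[:,:2].astype(np.float32)))
    red=((hsv[...,0]<8)|(hsv[...,0]>172))&(hsv[...,1]>150)
    for st,ce,_ in comp(red,8): 
        if (n=='s' and st[0]<230 and st[1]<200) or (n=='t' and 360<st[0]<395 and 220<st[1]<255):print('red',n,st,ce)
E
```

```text
notch tri (array([0.61417321, 0.01728642, 0.24352763]), np.float64(0.0024808536613879443)) [0.61563541 0.01634749 0.25      ] [0.61246407 0.01838865 0.25      ]
s 235 368 [[235, 168, 174], [247, 169, 181], [259, 171, 179], [271, 173, 181], [283, 175, 183], [295, 177, 185], [307, 179, 188], [319, 181, 190], [331, 183, 192], [343, 186, 198], [355, 188, 196], [367, 190, 198]]
fit x=f(y) [-0.09834639  0.61133378] yaw deg 5.616770965062619 ends [ 0.63223032 -0.15521861  0.25      ] [0.59402853 0.18094352 0.25      ]
block s [  9   9  31  19 318] [218.81761006 198.24528302] ((0.5237950086593628, -0.28061196208000183), (0.07145118713378906, 0.07690291851758957), 78.31468963623047)
t 207 336 [[207, 203, 205], [219, 202, 205], [231, 198, 209], [243, 199, 203], [255, 198, 202], [267, 197, 201], [279, 196, 200], [291, 195, 199], [303, 194, 198], [315, 193, 197], [327, 190, 198]]
fit x=f(y) [-0.09513138  0.61348352] yaw deg 5.4342728576490735 ends [0.59747197 0.1875659  0.25      ] [ 0.62752081 -0.14797041  0.25      ]
block t [  6   5  24  27 292] [370.74315068 244.72260274] ((0.5195298790931702, -0.2798265814781189), (0.06478512287139893, 0.06891310214996338), 78.74356079101562)
red t [378 234   6   9  44] [380.61363636 238.02272727]
```

Run:
```python
from h import *
s,t=load('scene'),load('top')
a=lambda c,b,k:cv2.resize(c['pixels'][b[1]:b[3],b[0]:b[2],::-1],None,fx=k,fy=k,interpolation=cv2.INTER_CUBIC)
cv2.imwrite('pics/crops2.png',np.hstack([a(s,(385,205,440,265),7),a(t,(155,235,210,295),7)]))
for n,c,b in(('s',s,(205,155,230,180)),('t',t,(365,225,395,255))):
    p=c['pixels'].astype(int)[b[1]:b[3],b[0]:b[2]]
    m=(p[...,0]>1.8*p[...,1])&(p[...,0]>1.6*p[...,2])&(p[...,0]>60)
    for st,ce,mm in comp(m,6): 
        v,u=np.nonzero(mm);print(n,st[:5]+[b[0],b[1],0,0,0],ce+b[:2], 'top row',u[v==v.min()].mean()+b[0],v.min()+b[1])
        W=np.array([plane(c,x+b[0],y+b[1],.171) for x,y in zip(u,v)])
        print(W[:,:2].mean(0),cv2.minAreaRect(W[:,:2].astype(np.float32)))
```

```text
s [213 162   5   5  16] [214.8125 163.625 ] top row 216.0 162
[ 0.52733918 -0.28010873] ((0.5282719135284424, -0.2812744677066803), (0.01060808077454567, 0.02220076322555542), 89.84161376953125)
t [379 234   5   9  42] [380.95238095 237.92857143] top row 381.5 234
[ 0.51960239 -0.27764413] ((0.5194164514541626, -0.2777749300003052), (0.010922132059931755, 0.022337283939123154), 88.11817169189453)
```

View pics/crops2.png

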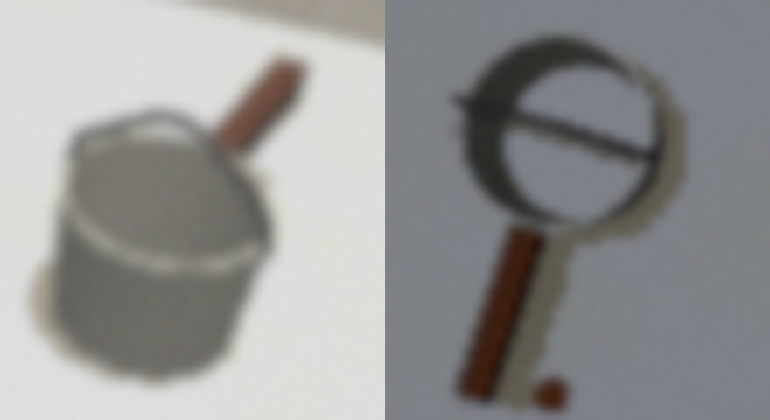

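The crops show the pail with its grip and bail clearly. In the top view the grip's top face runs from (175,268.5) to (168,290.5). The bail runs from (165,249.3) to (193.5,257).

Run:
```python
from h import *
s,t=load('scene'),load('top')
for n,c,b,h in(('s',s,(410,205,435,232),.053),('t',t,(160,262,182,298),.063)):
    p=c['pixels'].astype(int)[b[1]:b[3],b[0]:b[2]]
    m=(p[...,0]>1.5*p[...,1])&(p[...,0]>1.4*p[...,2])
    for st,ce,mm in comp(m,15):
        v,u=np.nonzero(mm); W=np.array([plane(c,x+b[0],y+b[1],h) for x,y in zip(u,v)])
        r=cv2.minAreaRect(W[:,:2].astype(np.float32)); print(n,ce+b[:2],W[:,:2].mean(0),r)
        d=np.linalg.svd(W[:,:2]-W[:,:2].mean(0))[2][0]; print('dir',np.degrees(np.arctan2(d[1],d[0])))
print('grip ctr tri',tri(s,(385+262/7,205+108/7),t,(175-3.5,279.6)))
# bail peak & rim
print('bail tri', tri(s,(385+165/7,205+115/7),t,(155+175/7,235+127/7)))
print('bail top plane .104',plane(t,155+175/7,235+127/7,.104),plane(s,385+165/7,205+115/7,.104))
# rim ellipse top: left 465,right 660(tilt), top 35, bottom 228 
print('rim ctr top',plane(t,155+(562-385)/7,235+132/7,.065), 'scene',plane(s,385+168/7,205+195/7,.065))
```

```text
t [171.27710843 279.02409639] [0.41187202 0.31174084] ((0.41149458289146423, 0.3122095763683319), (0.010192811489105225, 0.06564997136592865), 73.46853637695312)
dir 163.9204900564859
grip ctr tri (array([0.41013379, 0.31293231, 0.05943145]), np.float64(0.0022750292524192865))
bail tri (array([0.48337416, 0.28169687, 0.10127838]), np.float64(0.00023689736193005436))
bail top plane .104 [0.48310339 0.28128713 0.104     ] [0.48692848 0.2817888  0.104     ]
rim ctr top [0.48460629 0.28794741 0.065     ] scene [0.48563413 0.28918488 0.065     ]
```

>>> {"api": "carry_out", "payload": {"motion": "0.005 -0.012 0.035 0 0 0 0;0.010 -0.022 0.035 0 0 0 0;0.012 -0.027 0.03 0 0 0.5 0;0.014 -0.032 0.02 0 0 0.5 0;0.014 -0.032 0.01 0 0 0.5 0;0.014 -0.032 0 0 0 0.5 0;0.014 -0.032 0 0 0 0.5 0;0.014 -0.032 0 0 0 0.5 0;0.014 -0.032 0 0 0 0.5 0;0.014 -0.032 0 0 0 0.5 0;0.014 -0.032 0 0 0 0.5 0;0.014 -0.032 0 0 0 0.5 0;0.014 -0.032 0 0 0 0.5 0;0.014 -0.032 0 0 0 0.5 0;0.014 -0.032 0 0 0 0 0;0.014 -0.032 0 0 0 0 0;0.014 -0.032 0 0 0 0 0;0.014 -0.032 0 0 0 0 0;0.014 -0.032 0 0 0 0 0;0.014 -0.032 0 0 0 0 0"}}

```text
time_s: 1.77
ee_pos: [0.4252, -0.0801, 0.3343]
eef_rot: [3.142, -0.0, 2.95]
force: [0.2, -0.1, 0.3]
grip_width: 0.0937
grip_force: 0.0
```

>>> {"api": "carry_out", "payload": {"motion": "0.012 -0.025 0 0 0 0 0;0.012 -0.025 0 0 0 0 0;0.012 -0.025 0 0 0 0 0;0.012 -0.025 0 0 0 0 0;0.012 -0.025 -0.01 0 0 0 0;0.012 -0.025 -0.02 0 0 0 0;0.012 -0.025 -0.025 0 0 0 0;0.013 -0.025 -0.025 0 0 0 0;0 0 -0.025 0 0 -0.4 0;0 0 -0.025 0 0 0 0;0 0 -0.02 0 0 0 0;0 0 -0.02 0 0 0 0;0 0 -0.014 0 0 0 0;0 0 -0.008 0 0 0 0;0 0 0 0 0 0 0;0 0 0 0 0 0 0"}}

```text
time_s: 3.1
ee_pos: [0.5221, -0.2782, 0.1427]
eef_rot: [3.142, -0.0, 2.944]
force: [0.2, -0.0, 0.6]
grip_width: 0.0939
grip_force: 0.0
```

Run:
```python
from station import ctrl
from h import *
o=ctrl.get_obs();print(o['ee_pos'],np.degrees(o['eef_rot']),o['qpos'],o['force'])
s=snap(ctrl,'scene','s1');t=snap(ctrl,'top','t1')
a=lambda c,b,k:cv2.resize(c['pixels'][b[1]:b[3],b[0]:b[2],::-1],None,fx=k,fy=k,interpolation=cv2.INTER_CUBIC)
cv2.imwrite('pics/crops3.png',np.hstack([a(s,(190,130,250,225),6),a(t,(340,210,400,270),6)[:, :360] if 0 else cv2.copyMakeBorder(a(t,(335,210,400,270),6),0,210,0,0,cv2.BORDER_CONSTANT)]))
```

```text
[ 0.5220913  -0.27821275  0.14273177] [ 1.79999812e+02 -2.02455539e-03  1.68653553e+02] [-5.51507672e-01  4.47101564e-01  1.46993029e+00 -9.73840632e-06
  1.22459508e+00 -1.92426784e+00] [ 0.16043686 -0.00095719  0.63138341]
```

View pics/crops3.png

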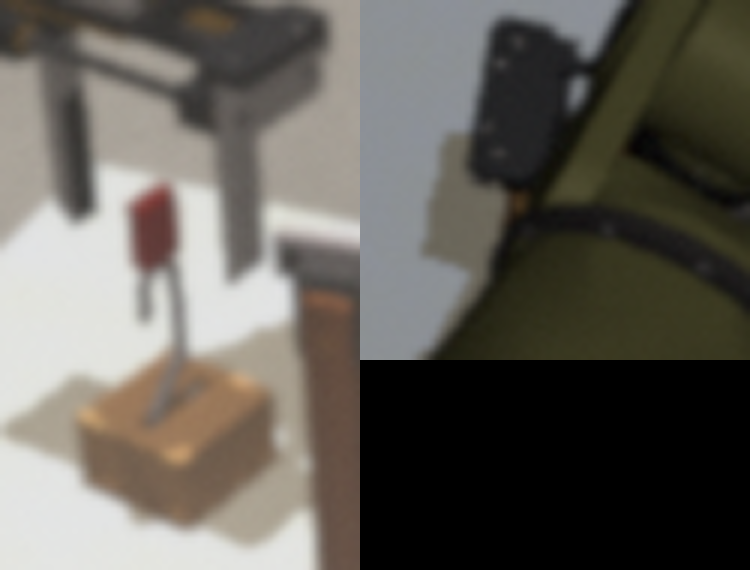

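The crop shows the red tab (centre at crop (155,230)) between the open fingertips at (70,215) and (240,280), well centred, so I close gently.

>>> {"api": "carry_out", "payload": {"motion": "0 -0.001 0 0 0 0 180;0 0 0 0 0 0 190;0 0 0 0 0 0 200;0 0 0 0 0 0 210;0 0 0 0 0 0 215;0 0 0 0 0 0 220;0 0 0 0 0 0 225;0 0 0 0 0 0 230;0 0 0 0 0 0 235;0 0 0 0 0 0 240;0 0 0 0 0 0 255;0 0 0 0 0 0 255", "grip_force": 10}}

```text
time_s: 4.2
ee_pos: [0.522, -0.2792, 0.1424]
eef_rot: [3.142, 0.0, 2.944]
force: [-0.6, 0.3, 0.2]
grip_width: 0.0174
grip_force: 0.0
```

>>> {"api": "carry_out", "payload": {"motion": "0 0 0 0 0 0 255;0 0 0 0 0 0 255;0 0 0 0 0 0 255;0 0 0 0 0 0 255", "grip_force": 14}}

```text
time_s: 4.53
ee_pos: [0.522, -0.2793, 0.1424]
eef_rot: [-3.141, 0.0, 2.944]
force: [-0.3, -0.7, 0.3]
grip_width: 0.012
grip_force: 14.0
```

>>> {"api": "carry_out", "payload": {"motion": "0 0 0.005 0 0 0 255;0 0 0.01 0 0 0 255;0 0 0.015 0 0 0 255;0 0 0.025 0 0 0 255;0 0 0.03 0 0 0 255;0 0 0.03 0 0 0 255;0 0 0.03 0 0 0 255;0 0 0.02 0 0 0 255;0 0.01 0 0 0 1 255;0 0.02 0 0 0 2 255;0.003 0.03 0 0 0 2 255;0.005 0.03 0 0 0 2 255;0.006 0.03 0 0 0 2 255;0.006 0.03 0 0 0 2 255;0.006 0.03 0 0 0 2 255;0.006 0.03 0 0 0 2 255;0.005 0.03 0 0 0 1.9 255;0.005 0.03 0 0 0 0 255;0.004 0.014 0 0 0 0 255;0 0.008 0 0 0 0 255"}}

```text
time_s: 6.2
ee_pos: [0.5678, 0.0153, 0.3069]
eef_rot: [3.141, -0.001, -3.042]
force: [0.2, -0.2, -1.6]
grip_width: 0.0118
grip_force: 14.0
```

>>> {"api": "carry_out", "payload": {"motion": "0 0 -0.008 0 0 0 255;0 0 -0.005 0 0 0 255;0 0 -0.001 0 0 0 255;0 0 0 0 0 0 255"}}

```text
time_s: 6.53
ee_pos: [0.5676, 0.0118, 0.2927]
eef_rot: [3.142, -0.001, -3.046]
force: [0.5, -0.5, -0.5]
grip_width: 0.0118
grip_force: 14.0
```

Run:
```python
from station import ctrl
from h import *
o=ctrl.get_obs();print(o['ee_pos'],np.degrees(o['eef_rot']),o['force'])
s=snap(ctrl,'scene','s2');t=snap(ctrl,'top','t2')
a=lambda c,b,k:cv2.resize(c['pixels'][b[1]:b[3],b[0]:b[2],::-1],None,fx=k,fy=k,interpolation=cv2.INTER_CUBIC)
cv2.imwrite('pics/crops4.png',np.hstack([a(s,(265,115,345,215),5),cv2.copyMakeBorder(a(t,(230,170,310,260),5),0,50,0,0,cv2.BORDER_CONSTANT)]))
```

```text
[0.56763798 0.01182904 0.29269843] [ 1.79996572e+02 -6.99544324e-02 -1.74516668e+02] [ 0.50913762 -0.54043435 -0.53070386]
```

View pics/crops4.png

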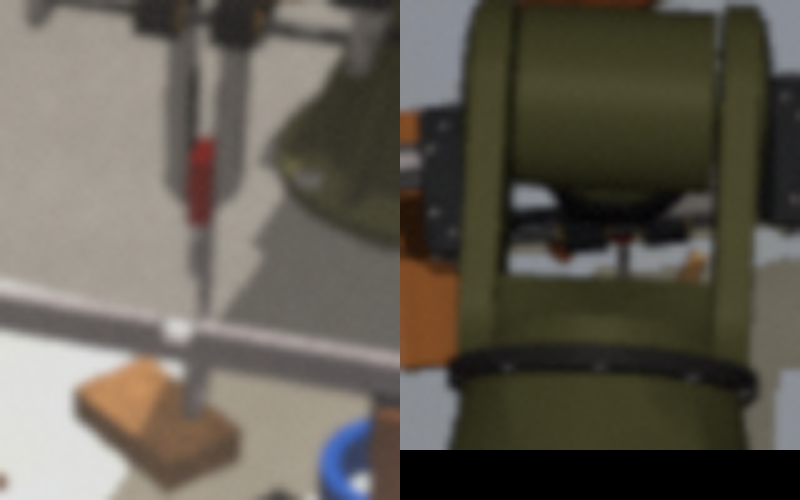

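```bash
cat >> h.py <<'E'
def proj(c,P):
    q=rot(c).T@(np.array(P)-np.array(c['position']));K=np.array(c['K'])
    return np.array([K[0,2]+K[0,0]*q[0]/-q[2],K[1,2]+K[1,1]*q[1]/q[2]])
E
python3 - <<'E'
from h import *
s=load('s2');b=(290,135,320,170)
p=s['pixels'].astype(int)[b[1]:b[3],b[0]:b[2]]
m=(p[...,0]>1.6*p[...,1])&(p[...,0]>1.5*p[...,2])&(p[...,0]>60)
for st,ce,_ in comp(m,6): print(st,ce+b[:2])
T=np.array([.5676,.0118,.2927]);ps=np.radians(5.48)
u=np.array([np.cos(ps),np.sin(ps),0]);w=np.array([-np.sin(ps),np.cos(ps),0]);z=np.array([0,0,1])
# predicted silhouette of tab box
C=[proj(s,T+z*.0101+i*.013*u+j*.006*w+k*.019*z) for i in(1,-1) for j in(1,-1) for k in(1,-1)]
hull=cv2.convexHull(np.array(C,np.float32)).astype(float)
M=cv2.moments(hull.astype(np.float32));print('pred',M['m10']/M['m00'],M['m01']/M['m00'],hull.min(0),hull.max(0),M['m00'])
for k in (u,w,z):print('px per mm',(proj(s,T+k*.001)-proj(s,T)))
print('notch bottom pred',proj(s,[.6135,.0175,.2455]),proj(s,[.6135,.0175,.25]))
E
```

```text
[13  8  5 16 61] [304.72131148 150.01639344]
pred 306.174590380761 151.24076567419024 [[302.24990845 141.65420532]] [[310.1789856  160.90391541]] 122.91945877438411
px per mm [-0.10424264  0.20073131]
px per mm [0.38955082 0.06372152]
px per mm [ 0.01327305 -0.34665382]
notch bottom pred [301.10009347 180.6631799 ] [301.14846744 179.15255249]
```

>>> {"api": "carry_out", "payload": {"motion": "0.005 0.001 0 0 0 0 255;0.01 0.001 0 0 0 0 255;0.01 0.001 0 0 0 0 255;0.008 0.001 0 0 0 0 255;0.005 0.001 0 0 0 0 255;0.003 0.0005 0 0 0 0 255;0.002 0.0002 0 0 0 0 255;0 0 0 0 0 0 255"}}

```text
time_s: 7.3
ee_pos: [0.6112, 0.0185, 0.2933]
eef_rot: [-3.142, -0.0, -3.045]
force: [0.3, -0.7, -1.2]
grip_width: 0.0119
grip_force: 14.0
```

>>> {"api": "carry_out", "payload": {"motion": "0.001 0 0 0 0 0 255;0.001 0 0 0 0 0 255;0 0 0 0 0 0 255;0 0 0 0 0 0 255"}}

```text
time_s: 7.63
ee_pos: [0.6129, 0.0185, 0.2935]
eef_rot: [-3.142, 0.0, -3.045]
force: [0.4, -0.4, -1.6]
grip_width: 0.0119
grip_force: 14.0
```

>>> {"api": "carry_out", "payload": {"motion": "0 0 -0.003 0 0 0 255;0 0 -0.004 0 0 0 255;0 0 -0.004 0 0 0 255;0 0 -0.004 0 0 0 255;0 0 -0.004 0 0 0 255;0 0 -0.003 0 0 0 255;0 0 -0.002 0 0 0 255;0 0 0 0 0 0 255"}}

```text
time_s: 8.3
ee_pos: [0.6129, 0.0185, 0.2688]
eef_rot: [3.141, -0.001, -3.045]
force: [-0.6, 0.1, -1.1]
grip_width: 0.012
grip_force: 14.0
```

>>> {"api": "carry_out", "payload": {"motion": "0 0 -0.001 0 0 0 255;0 0 -0.001 0 0 0 255;0 0 -0.001 0 0 0 255;0 0 0 0 0 0 255"}}

```text
time_s: 8.63
ee_pos: [0.613, 0.0185, 0.2663]
eef_rot: [3.142, -0.0, -3.045]
force: [-0.1, 0.1, -0.6]
grip_width: 0.0117
grip_force: 14.0
```

>>> {"api": "carry_out", "payload": {"motion": "0 0 -0.001 0 0 0 255;0 0 -0.001 0 0 0 255;0 0 0 0 0 0 255"}}

```text
time_s: 8.88
ee_pos: [0.6129, 0.0185, 0.2642]
eef_rot: [3.142, -0.0, -3.045]
force: [-0.1, 0.2, -1.1]
grip_width: 0.0118
grip_force: 14.0
```

>>> {"api": "carry_out", "payload": {"motion": "0 0 -0.001 0 0 0 255;0 0 -0.0005 0 0 0 255;0 0 0 0 0 0 255"}}

```text
time_s: 9.13
ee_pos: [0.613, 0.0185, 0.2628]
eef_rot: [-3.142, -0.0, -3.045]
force: [-0.2, -0.1, -1.6]
grip_width: 0.0121
grip_force: 14.0
```

>>> {"api": "carry_out", "payload": {"motion": "0 0 -0.001 0 0 0 255;0 0 -0.001 0 0 0 255;0 0 0 0 0 0 255"}}

```text
time_s: 9.38
ee_pos: [0.6129, 0.0185, 0.2607]
eef_rot: [3.142, -0.0, -3.045]
force: [-0.3, 0.2, -1.1]
grip_width: 0.0117
grip_force: 14.0
```

>>> {"api": "carry_out", "payload": {"motion": "0 0 -0.001 0 0 0 255;0 0 -0.001 0 0 0 255;0 0 0 0 0 0 255"}}

```text
time_s: 9.63
ee_pos: [0.6129, 0.0185, 0.2587]
eef_rot: [3.142, -0.0, -3.045]
force: [-0.0, 0.8, -0.9]
grip_width: 0.0118
grip_force: 14.0
```

>>> {"api": "carry_out", "payload": {"motion": "0 0 -0.001 0 0 0 255;0 0 0 0 0 0 255"}}

```text
time_s: 9.8
ee_pos: [0.613, 0.0185, 0.2577]
eef_rot: [3.142, -0.0, -3.045]
force: [-0.4, -0.3, -1.6]
grip_width: 0.012
grip_force: 14.0
```

It is clearly entering the notch without contact; I continue in 1 mm steps to touchdown at about 0.2555.

>>> {"api": "carry_out", "payload": {"motion": "0 0 -0.001 0 0 0 255;0 0 0 0 0 0 255"}}

```text
time_s: 9.97
ee_pos: [0.613, 0.0185, 0.2567]
eef_rot: [3.142, -0.0, -3.045]
force: [-1.0, -0.1, 0.3]
grip_width: 0.0119
grip_force: 14.0
```

>>> {"api": "carry_out", "payload": {"motion": "0 0 -0.0008 0 0 0 255;0 0 0 0 0 0 255"}}

```text
time_s: 10.13
ee_pos: [0.613, 0.0185, 0.2561]
eef_rot: [3.142, 0.0, -3.045]
force: [0.7, -0.2, -0.5]
grip_width: 0.0119
grip_force: 14.0
```

>>> {"api": "carry_out", "payload": {"motion": "0 0 -0.0006 0 0 0 255;0 0 0 0 0 0 255"}}

```text
time_s: 10.3
ee_pos: [0.6131, 0.0186, 0.2556]
eef_rot: [-3.142, 0.0, -3.045]
force: [1.1, -0.6, 0.3]
grip_width: 0.0118
grip_force: 14.0
```

>>> {"api": "carry_out", "payload": {"motion": "0 0 -0.0004 0 0 0 255;0 0 0 0 0 0 255"}}

```text
time_s: 10.47
ee_pos: [0.6131, 0.0186, 0.2554]
eef_rot: [-3.142, 0.001, -3.045]
force: [1.3, -0.3, 1.9]
grip_width: 0.0119
grip_force: 14.0
```

>>> {"api": "carry_out", "payload": {"motion": "0 0 -0.0004 0 0 0 255;0 0 0 0 0 0 255"}}

```text
time_s: 10.63
ee_pos: [0.6131, 0.0186, 0.2553]
eef_rot: [-3.141, 0.001, -3.045]
force: [-0.2, -0.1, 4.7]
grip_width: 0.0116
grip_force: 14.0
```

Seated at the expected depth with about 5 N. I ease off, release, and rise.

>>> {"api": "carry_out", "payload": {"motion": "0 0 0.0003 0 0 0 255;0 0 0 0 0 0 220;0 0 0 0 0 0 200;0 0 0 0 0 0 160;0 0 0 0 0 0 120;0 0 0 0 0 0 120;0 0 0.005 0 0 0 120;0 0 0.015 0 0 0 120;0 0 0.025 0 0 0 100;0 0 0.025 0 0 0 80;0 0 0.02 0 0 0 60"}}

```text
time_s: 11.55
ee_pos: [0.6129, 0.0186, 0.3474]
eef_rot: [-3.141, 0.002, -3.045]
force: [-0.8, 0.6, -0.0]
grip_width: 0.0663
grip_force: 0.0
```

>>> {"api": "carry_out", "payload": {"motion": "-0.01 0.02 0 0 0 -1 0;-0.015 0.025 0 0 0 -2 0;-0.016 0.025 0 0 0 -2 0;-0.018 0.025 0 0 0 -2 0;-0.018 0.025 0 0 0 -2 0;-0.018 0.025 0 0 0 -2 0;-0.018 0.025 0 0 0 -2 0;-0.018 0.025 0 0 0 -2 0;-0.018 0.025 0 0 0 -2 0;-0.018 0.025 0 0 0 -2 0;-0.018 0.025 0 0 0 -2 0;-0.018 0.025 0 0 0 -0.5 0"}}

```text
time_s: 12.55
ee_pos: [0.4089, 0.3145, 0.3456]
eef_rot: [3.141, 0.0, 2.861]
force: [-0.5, -0.6, 0.2]
grip_width: 0.0941
grip_force: 0.0
```

Run:
```python
from station import ctrl
from h import *
o=ctrl.get_obs();print(o['time_s'],o['ee_pos'],np.degrees(o['eef_rot']),o['force'])
s=snap(ctrl,'scene','s3');t=snap(ctrl,'top','t3')
a=lambda c,b,k:cv2.resize(c['pixels'][b[1]:b[3],b[0]:b[2],::-1],None,fx=k,fy=k,interpolation=cv2.INTER_CUBIC)
cv2.imwrite('pics/crops5.png',np.hstack([a(s,(265,140,345,240),5),cv2.copyMakeBorder(a(t,(230,170,310,260),5),0,50,0,0,cv2.BORDER_CONSTANT)]))
```

```text
12.55 [0.40890016 0.31454608 0.34558582] [1.79973470e+02 2.33251432e-02 1.63923260e+02] [-0.49473591 -0.59970693  0.24212827]
```

View pics/crops5.png

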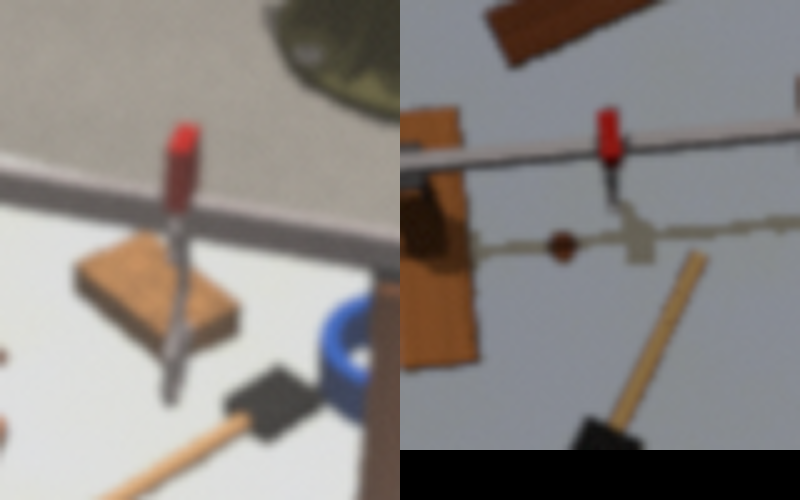

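The hook hangs on the bar, tab top at scene crop (185,128) and curl at (172,395). In the top crop the tab is at (608,125), over the bar, with its crown down in the notch. On to the pail.

>>> {"api": "carry_out", "payload": {"motion": "-0.004 -0.0015 -0.015 0 0 0 0;-0.003 -0.001 -0.025 0 0 0 0;0 0 -0.03 0 0 0 0;0 0 -0.03 0 0 0 0;0 0 -0.03 0 0 0 0;0 0 -0.03 0 0 0 0;0 0 -0.03 0 0 0 0;0 0 -0.03 0 0 0 0;0 0 -0.025 0 0 0 0;0 0 -0.02 0 0 0 0;0 0 -0.015 0 0 0 0;0 0 0 0 0 0 0"}}

```text
time_s: 13.65
ee_pos: [0.4023, 0.3098, 0.0626]
eef_rot: [-3.138, -0.003, 2.863]
force: [0.3, -0.9, -0.4]
grip_width: 0.0944
grip_force: 0.0
```

Run:
```python
from station import ctrl
from h import *
o=ctrl.get_obs();print(o['time_s'],o['ee_pos'],np.degrees(o['eef_rot']),o['force'])
s=snap(ctrl,'scene','s4');t=snap(ctrl,'top','t4')
a=lambda c,b,k:cv2.resize(c['pixels'][b[1]:b[3],b[0]:b[2],::-1],None,fx=k,fy=k,interpolation=cv2.INTER_CUBIC)
cv2.imwrite('pics/crops6.png',np.hstack([a(s,(380,170,470,260),4),a(t,(140,230,230,320),4)]))
for n,c,b in(('s',s,(290,155,320,190)),('t',t,(260,180,285,210))):
    p=c['pixels'].astype(int)[b[1]:b[3],b[0]:b[2]]
    m=(p[...,0]>1.8*p[...,1])&(p[...,0]>1.6*p[...,2])&(p[...,0]>60)
    for st,ce,_ in comp(m,6):print(n,st[:5]+[b[0],b[1],0,0,0],ce+b[:2],plane(c,*(ce+b[:2]),.284))
    u=np.array([.9954,.0957,0]);w=np.array([-.0957,.9954,0]);z=np.array([0,0,1])
    T=np.array([.613,.0186,.2655])
    C=[proj(c,T+i*.013*u+j*.006*w+k*.019*z) for i in(1,-1) for j in(1,-1) for k in(1,-1)]
    h=cv2.convexHull(np.array(C,np.float32))[:,0];M=cv2.moments(h);print('pred full',h.min(0),h.max(0),M['m10']/M['m00'],M['m01']/M['m00'])
```

```text
13.65 [0.40225389 0.30984784 0.06255675] [-1.79807283e+02 -1.58106332e-01  1.64031892e+02] [ 0.32194798 -0.91846225 -0.42238249]
s [299 165   5  10  33] [301.15151515 168.66666667] [0.61866774 0.01851973 0.284     ]
pred full [297.8247  164.15704] [305.81833 183.61206] 301.78030281320986 173.84735950749115
t [270 192   5  10  41] [271.6097561  196.87804878] [0.60975212 0.01950715 0.284     ]
pred full [269.15063 190.37773] [274.8839  203.64754] 272.0731350563897 196.99975413094995
```

View pics/crops6.png

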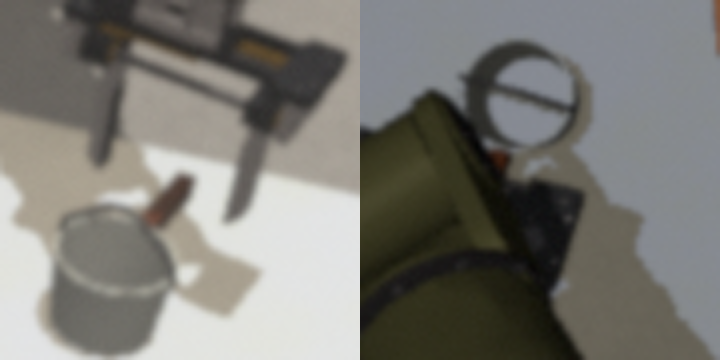

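The grip (scene crop (170,200)) lies midway between the fingertips at (100,165) and (235,218), and the hook matches its released pose within about 1 mm. I go down and pinch.

>>> {"api": "carry_out", "payload": {"motion": "0 0.0015 -0.01 0 0 0 0;0 0 -0.01 0 0 0 0;0 0 -0.008 0 0 0 100;0 0 0 0 0 0 180;0 0 0 0 0 0 195;0 0 0 0 0 0 205;0 0 0 0 0 0 210;0 0 0 0 0 0 215;0 0 0 0 0 0 220;0 0 0 0 0 0 225;0 0 0 0 0 0 255;0 0 0 0 0 0 255;0 0 0 0 0 0 255", "grip_force": 15}}

```text
time_s: 14.83
ee_pos: [0.403, 0.3125, 0.037]
eef_rot: [3.142, 0.0, 2.863]
force: [-0.0, 0.3, 1.8]
grip_width: 0.0242
grip_force: 0.0
```

>>> {"api": "carry_out", "payload": {"motion": "0 0 0 0 0 0 255;0 0 0 0 0 0 255;0 0 0 0 0 0 255;0 0 0 0 0 0 255", "grip_force": 45}}

```text
time_s: 15.17
ee_pos: [0.403, 0.3125, 0.037]
eef_rot: [-3.142, -0.0, 2.863]
force: [-0.0, 0.1, 0.4]
grip_width: 0.0141
grip_force: 45.0
```

>>> {"api": "carry_out", "payload": {"motion": "0 0 0.003 0 0 0 255;0 0 0.006 0 0 0 255;0 0 0.01 0 0 0 255;0 0 0.014 0 0 0 255;0 0 0.014 0 0 0 255;0 0 0.014 0 0 0 255;0 0 0.014 0 0 0 255;0 0 0.01 0 0 0 255;0 0 0.006 0 0 0 255;0 0 0 0 0 0 255;0 0 0 0 0 0 255"}}

```text
time_s: 16.08
ee_pos: [0.4029, 0.3125, 0.1279]
eef_rot: [3.142, 0.0, 2.863]
force: [0.3, -0.5, -2.4]
grip_width: 0.0137
grip_force: 45.0
```

Run:
```python
from station import ctrl
from h import *
o=ctrl.get_obs();print(o['time_s'],o['ee_pos'],np.degrees(o['eef_rot']),o['force'],o['moment'])
s=snap(ctrl,'scene','s5');t=snap(ctrl,'top','t5')
a=lambda c,b,k:cv2.resize(c['pixels'][b[1]:b[3],b[0]:b[2],::-1],None,fx=k,fy=k,interpolation=cv2.INTER_CUBIC)
cv2.imwrite('pics/crops7.png',np.hstack([a(s,(380,150,440,240),6),a(t,(145,220,205,310),6)]))
```

```text
16.0833 [0.40291219 0.31247274 0.12794697] [1.79999407e+02 1.88752941e-04 1.64049746e+02] [ 0.31107256 -0.46563078 -2.41787444] [0.07104971 0.15731475 0.00418422]
```

View pics/crops7.png

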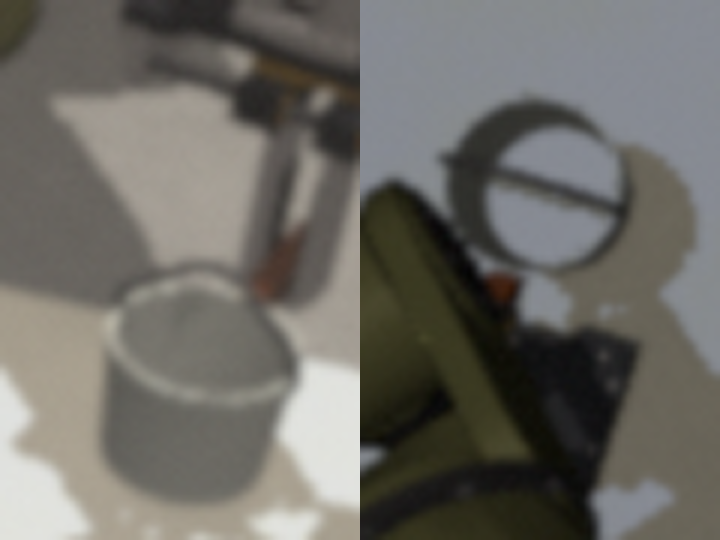

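Run:
```python
from h import *
s,t=load('s5'),load('t5')
T=np.array([.4029,.3125,.1279]);ps=np.radians(-15.95)
u=np.array([np.cos(ps),np.sin(ps),0]);w=np.array([-np.sin(ps),np.cos(ps),0]);zz=.091
# sub-pixel bail line in top
g=t['pixels'].astype(float).mean(2)
pts=[]
for col in range(170,186):
    r=g[245:258,col]; k=r.argmin(); k0=max(k-1,0); ww=(r.max()-r[k0:k+2]); pts.append((col,245+(ww*np.arange(k0,k0+len(ww))).sum()/ww.sum()))
pts=np.array(pts);f=np.polyfit(pts[:,0],pts[:,1],1);r=pts[:,1]-np.polyval(f,pts[:,0]);k=abs(r)<.7;f=np.polyfit(pts[k,0],pts[k,1],1);print('bail line',f,k.sum())
p0,d1=ray(t,165,np.polyval(f,165));_,d2=ray(t,190,np.polyval(f,190));n=np.cross(d1,d2)
gs=s['pixels'].astype(float).mean(2)
for col in (409,411,413,415):
    r=gs[188:200,col];row=188+r.argmin();
    p,d=ray(s,col,row);X=p+d*(np.dot(n,p0-p)/np.dot(n,d))
    e=X-T;print(col,row,X,'pail frame x,y,z rel TCP',e@u*1e3,e@w*1e3,e[2]*1e3)
print('expected bail peak rel TCP: x~90 z',.104+zz-.1279)
C=plane(t,175,250.4,zz+.065);e=C-T;print('rim ctr top',C,e@u*1e3,e@w*1e3)
C=plane(s,413.7,205.8,zz+.065);e=C-T;print('rim ctr scene',C,e@u*1e3,e@w*1e3)
a=plane(t,145+(445-360)/6,220+158/6,zz+.07);b=plane(t,145+(628-360)/6,220+213/6,zz+.07);e=a-b;print('bail dir yaw',np.degrees(np.arctan2(-e[0],e[1])),np.linalg.norm(e),((a+b)/2-T)@u,((a+b)/2-T)@w)
```

```text
bail line [  0.30937779 196.42065251] 16
409 195 [0.47933133 0.26838949 0.18289478] pail frame x,y,z rel TCP 85.61036432926575 -21.4091319820606 54.994782770352415
411 199 [0.4818395  0.27557888 0.17373149] pail frame x,y,z rel TCP 86.04633621348373 -13.807276427095536 45.831488609832995
413 199 [0.48328316 0.28060281 0.17618   ] pail frame x,y,z rel TCP 86.0538538693533 -8.58004043006211 48.280004908157096
415 194 [0.48338841 0.28287164 0.19294537] pail frame x,y,z rel TCP 85.5315853867119 -6.3696394752215255 65.0453656752239
expected bail peak rel TCP: x~90 z 0.06709999999999999
rim ctr top [0.48581293 0.2851581  0.156     ] 87.23444848785986 -3.504946812956971
rim ctr scene [0.48393132 0.28599708 0.156     ] 85.19472392043919 -3.2153295172049656
bail dir yaw -16.47151073466386 0.087744885971578 0.08526374483110676 -0.0034667458782801537
```

>>> {"api": "carry_out", "payload": {"motion": "-0.002 -0.008 0 0 0 0 255;-0.004 -0.015 0 0 0 1 255;-0.004 -0.02 0 0 0 2 255;-0.003 -0.022 0 0 0 2 255;0 -0.022 0 0 0 2 255;0 -0.022 0 0 0 2 255;0 -0.022 0 0 0 2 255;0 -0.022 0 0 0 2 255;0 -0.022 0 0 0 2 255;0 -0.022 0 0 0 2 255;0 -0.022 0 0 0 2 255;0.004 -0.022 0 0 0 1.6 255;0.01 -0.022 0 0 0 1 255;0.01 -0.02 0 0 0 0 255;0.01 -0.015 0 0 0 0 255;0.01 -0.008 0 0 0 0 255;0.006 -0.002 0 0 0 0 255;0.003 0 0 0 0 0 255;0 0 0 0 0 0 255;0 0 0 0 0 0 255"}}

```text
time_s: 17.85
ee_pos: [0.4427, 0.0052, 0.1278]
eef_rot: [3.141, -0.001, -3.042]
force: [-0.4, 1.2, -1.3]
grip_width: 0.0138
grip_force: 45.0
```

Run:
```python
from station import ctrl
from h import *
o=ctrl.get_obs();T=o['ee_pos'];print(T,np.degrees(o['eef_rot']))
s=snap(ctrl,'scene','s6');t=snap(ctrl,'top','t6')
ps=np.radians(5.5);u=np.array([np.cos(ps),np.sin(ps),0]);w=np.array([-np.sin(ps),np.cos(ps),0]);z=np.array([0,0,1])
H=np.array([.613,.0186,.123]);B=T+.086*u-.0025*w+.067*z
print('bail pred in hook',(B-H)@u,(B-H)@w)
R=B-.039*z
for n,c in(('s',s),('t',t)):
    P=cloud(c)-R; X=P@u;Y=P@w;Zz=P[...,2]
    m=(abs(X)<.06)&(abs(Y)<.06)&(Zz<.045)&(Zz>-.07)&(X>-.05)
    k=m&(Zz>-.012)&(Zz<.006)
    print(n,m.sum(),'rim-band x,y ext',np.percentile(X[k],[1,99]),np.percentile(Y[k],[1,99]),'z max',np.percentile(Zz[m],99))
    k=m&(Zz>.012)
    print('bail pts',k.sum(), np.median(X[k]),np.median(Y[k]),np.percentile(Zz[k],[50,95]) if k.any() else 0)
    if k.sum()>5: 
        f=np.polyfit(Y[k],X[k],1);print('bail slope deg',np.degrees(np.arctan(f[0])),f[1])
    v,uu=np.nonzero(m);print('px',uu.min(),uu.max(),v.min(),v.max(),'pred rim px',[proj(c,R+d).round(1).tolist() for d in (.042*w,-.042*w,.042*u,-.042*u)],'bail pk',proj(c,B))
    # hook curl: points in hook plane
    Q=cloud(c)-H; X=Q@u;Y=Q@w;Zz=Q[...,2];k=(abs(X)<.035)&(abs(Y)<.012)&(Zz>-.005)&(Zz<.09)&(c['range_z']>0)
    print('hook pts',k.sum(),np.median(Y[k]) if k.any() else'', [ (round(np.median(X[k&(Zz>a)&(Zz<a+.015)])*1e3,1),round(np.median(Y[k&(Zz>a)&(Zz<a+.015)])*1e3,1)) for a in(0,.015,.03,.045,.06) if (k&(Zz>a)&(Zz<a+.015)).any()])
cv2.imwrite('pics/crops8.png',np.hstack([cv2.resize(s['pixels'][150:260,265:365,::-1],None,fx=4,fy=4,interpolation=cv2.INTER_CUBIC),cv2.resize(t['pixels'][170:280,230:325,::-1],None,fx=4,fy=4,interpolation=cv2.INTER_CUBIC)]))
```

```text
[0.44266889 0.00524744 0.12781351] [ 1.79990505e+02 -3.38929717e-02 -1.74294579e+02]
bail pred in hook -0.08482672224990036 0.0005344214956667596
s 657 rim-band x,y ext [-0.02144504  0.04445053] [-0.04144151  0.04238992] z max 0.008106749777742716
bail pts 4 0.0037524570804631403 0.002992190823805206 [0.04143879 0.04315699]
px 294 325 179 217 pred rim px [[324.2, 193.8], [294.3, 188.4], [305.2, 199.9], [313.0, 182.7]] bail pk [309.69915005 179.21553036]
hook pts 119 -0.0016779471114518377 [(np.float64(-1.1), np.float64(-1.1)), (np.float64(15.3), np.float64(-1.1)), (np.float64(16.2), np.float64(-1.7)), (np.float64(5.4), np.float64(-2.2)), (np.float64(-6.2), np.float64(-2.2))]
t 591 rim-band x,y ext [-0.02193903  0.04184196] [-0.03496205  0.0463786 ] z max 0.040780034812193486
bail pts 56 0.0011317861782139719 0.0025843533701357673 [0.03160699 0.0423067 ]
bail slope deg -1.065234566934474 0.001541336466906479
px 258 288 220 243 pred rim px [[259.9, 236.6], [290.3, 233.7], [273.7, 220.2], [276.5, 250.3]] bail pk [275.04084035 233.30149832]
hook pts 18 0.002518682415731408 [(np.float64(-3.2), np.float64(3.4)), (np.float64(-8.2), np.float64(-0.5)), (np.float64(-17.4), np.float64(2.7)), (np.float64(-11.3), np.float64(2.0))]
```

>>> {"api": "carry_out", "payload": {"motion": "0.001 -0.001 -0.003 -0.143 1.493 0 255;0.001 0 -0.003 -0.143 1.493 0 255;0.001 0 -0.003 -0.143 1.493 0 255;0.001 0 -0.003 -0.143 1.493 0 255;0 0 -0.003 -0.143 1.493 0 255;0 0 -0.003 -0.143 1.493 0 255;0 0 0 0 0 0 255;0 0 0 0 0 0 255"}}

```text
time_s: 18.62
ee_pos: [0.447, 0.0036, 0.1096]
eef_rot: [3.141, -0.158, -3.043]
force: [0.4, -0.2, -1.6]
grip_width: 0.0136
grip_force: 45.0
```

>>> {"api": "carry_out", "payload": {"motion": "0.004 0.0004 0 0 0 0 255;0.008 0.0008 0 0 0 0 255;0.008 0.0008 0 0 0 0 255;0.008 0.0008 0 0 0 0 255;0.006 0.0006 0 0 0 0 255;0.003 0.0003 0 0 0 0 255;0 0 0 0 0 0 255;0 0 0 0 0 0 255"}}

```text
time_s: 19.28
ee_pos: [0.4839, 0.0073, 0.1098]
eef_rot: [3.141, -0.158, -3.043]
force: [-0.3, -0.3, -1.8]
grip_width: 0.0137
grip_force: 45.0
```

```bash
cat > m.py <<'E'
from station import ctrl
from h import *
import sys
from scipy.spatial.transform import Rotation as Ro
tag=sys.argv[1]
o=ctrl.get_obs();T=o['ee_pos'];print(o['time_s'],T,np.degrees(o['eef_rot']),o['force'])
s=snap(ctrl,'scene','s'+tag);t=snap(ctrl,'top','t'+tag)
ps=np.radians(5.5);u=np.array([np.cos(ps),np.sin(ps),0]);w=np.array([-np.sin(ps),np.cos(ps),0]);z=np.array([0,0,1])
H=np.array([.613,.0186,.123])
R=Ro.from_euler('xyz',o['eef_rot']).as_matrix(); ax=-R[:,2]; px=R[:,0] if R[0,0]>0 else -R[:,0]; py=np.cross(ax,px)
B=T+.0872*px-.0015*py+.067*ax; d=B-H
print('bail pred in hook mm',(1e3*np.array([d@u,d@w,d[2]])).round(1))
E_=B-.039*ax+.042*px-H; print('rim edge',(1e3*np.array([E_@u,E_@w,E_[2]])).round(1))
for n,c in(('s',s),('t',t)):
    P=cloud(c)-(B-.039*ax); X=P@px;Y=P@py;Z=P@ax
    Q=cloud(c)-H; ishook=(abs(Q@w)<.01)&(abs(Q@u)<.03)
    k=(abs(X)<.02)&(abs(Y)<.03)&(Z<.055)&(Z>.02)&~ishook
    k2=(X>0)&(X<.06)&(abs(Y)<.06)&(Z>-.012)&(Z<.006)&~ishook
    print(n,'bail resid',k.sum(),(1e3*np.median(X[k])).round(1),(1e3*np.percentile(Z[k],95)-41.5).round(1),'rim y ext',np.percentile(Y[k2],[1,99]).round(4),'x max',np.percentile(X[k2],99).round(4))
    cv2.imwrite(f'pics/m{tag}{n}.png',c['pixels'][...,::-1])
E
python3 m.py 7
```

```text
19.2833 [0.48390106 0.00726619 0.10983217] [ 179.96739048   -9.02565796 -174.34254029] [-0.31379115 -0.31979627 -1.83627487]
bail pred in hook mm [-33.   -0.2  39.3]
rim edge [ 2.4 -0.1 -5.8]
s bail resid 40 0.3 -0.4 rim y ext [-0.0425  0.0417] x max 0.0406
  return _methods._mean(a, axis=axis, dtype=dtype,
  ret = ret.dtype.type(ret / rcount)
Traceback (most recent call last):
  File "m.py", line 19, in <module>
    print(n,'bail resid',k.sum(),(1e3*np.median(X[k])).round(1),(1e3*np.percentile(Z[k],95)-41.5).round(1),'rim y ext',np.percentile(Y[k2],[1,99]).round(4),'x max',np.percentile(X[k2],99).round(4))
                                                                     ~~~~~~~~~~~~~^^^^^^^^^
IndexError: index -1 is out of bounds for axis 0 with size 0
```

Residuals in the scene view are under 0.5 mm. I raise 4.5 mm and go over the tip.

>>> {"api": "carry_out", "payload": {"motion": "0 0 0.002 0 0 0 255;0 0 0.0025 0 0 0 255;0.002 0.0002 0 0 0 0 255;0.004 0.0004 0 0 0 0 255;0.003 0.0003 0 0 0 0 255;0 0 0 0 0 0 255"}}

```text
time_s: 19.88
ee_pos: [0.4935, 0.0082, 0.1145]
eef_rot: [3.141, -0.157, -3.043]
force: [-0.3, 1.1, -1.4]
grip_width: 0.0135
grip_force: 45.0
```

>>> {"api": "carry_out", "payload": {"motion": "0.003 0.0003 0 0 0 0 255;0.004 0.0004 0 0 0 0 255;0.004 0.0004 0 0 0 0 255;0.003 0.0003 0 0 0 0 255;0 0 0 0 0 0 255"}}

```text
time_s: 20.3
ee_pos: [0.5075, 0.0096, 0.1144]
eef_rot: [3.141, -0.157, -3.043]
force: [-0.7, -0.7, -1.9]
grip_width: 0.0135
grip_force: 45.0
```

>>> {"api": "carry_out", "payload": {"motion": "0.002 0.0002 -0.0025 0.143 -1.493 0 255;0.002 0.0002 -0.0026 0.143 -1.493 0 255;0.002 0.0002 -0.0026 0.143 -1.493 0 255;0.002 0.0002 -0.0026 0.143 -1.493 0 255;0.002 0.0002 -0.003 0.143 -1.493 0 255;0.002 0.0002 -0.003 0.143 -1.493 0 255;0 0 0 0 0 0 255;0 0 0 0 0 0 255"}}

```text
time_s: 20.97
ee_pos: [0.5188, 0.0107, 0.0983]
eef_rot: [3.142, -0.001, -3.043]
force: [-0.0, 0.8, -2.0]
grip_width: 0.0133
grip_force: 45.0
```

```bash
sed -i "s/    print(n,'bail/    if k.sum()>3 and k2.sum()>3: print(n,'bail/" m.py; python3 m.py 8
```

```text
20.9667 [0.51875131 0.0107181  0.09828791] [ 1.79997803e+02 -5.73463063e-02 -1.74351789e+02] [-0.04686906  0.76486412 -1.95143034]
bail pred in hook mm [-7.3 -0.1 42.2]
rim edge [34.7  0.   3.2]
s bail resid 33 2.1 -3.4 rim y ext [-0.043   0.0407] x max 0.0441
t bail resid 22 -0.0 -1.4 rim y ext [-0.0355  0.0446] x max 0.0401
```

>>> {"api": "carry_out", "payload": {"motion": "0.001 0.0001 -0.003 0 0 0 255;0.001 0.0001 -0.004 0 0 0 255;0.001 0.0001 -0.004 0 0 0 255;0.001 0.0001 -0.004 0 0 0 255;0.001 0.0001 -0.004 0 0 0 255;0.001 0.0001 -0.003 0 0 0 255;0 0 -0.003 0 0 0 255;0 0 0 0 0 0 255"}}

```text
time_s: 21.73
ee_pos: [0.5247, 0.0113, 0.0725]
eef_rot: [3.141, -0.001, -3.043]
force: [-0.1, 0.2, -2.6]
grip_width: 0.0137
grip_force: 45.0
```

>>> {"api": "carry_out", "payload": {"motion": "0 0 -0.002 0 0 0 255;0 0 -0.002 0 0 0 255;0 0 -0.0015 0 0 0 255;0 0 0 0 0 0 255"}}

```text
time_s: 22.07
ee_pos: [0.5249, 0.0113, 0.0675]
eef_rot: [3.142, -0.0, -3.043]
force: [-0.8, -0.4, -2.0]
grip_width: 0.014
grip_force: 45.0
```

>>> {"api": "carry_out", "payload": {"motion": "0 0 -0.001 0 0 0 255;0 0 0 0 0 0 255"}}

```text
time_s: 22.23
ee_pos: [0.525, 0.0113, 0.0667]
eef_rot: [-3.142, 0.0, -3.043]
force: [0.1, -0.3, -1.1]
grip_width: 0.0138
grip_force: 45.0
```

>>> {"api": "carry_out", "payload": {"motion": "0 0 -0.0007 0 0 0 255;0 0 0 0 0 0 255"}}

```text
time_s: 22.4
ee_pos: [0.5251, 0.0113, 0.066]
eef_rot: [-3.142, 0.0, -3.043]
force: [0.3, 0.4, -1.2]
grip_width: 0.0138
grip_force: 45.0
```

>>> {"api": "carry_out", "payload": {"motion": "0 0 -0.0005 0 0 0 255;0 0 0 0 0 0 255"}}

```text
time_s: 22.57
ee_pos: [0.5252, 0.0113, 0.0657]
eef_rot: [-3.142, 0.001, -3.043]
force: [-0.3, 0.4, 0.9]
grip_width: 0.0135
grip_force: 45.0
```

```bash
python3 m.py 9
python3 - <<'E'
from h import *
s,t=load('s9'),load('t9')
cv2.imwrite('pics/fin.png',np.hstack([cv2.resize(s['pixels'][150:260,255:355,::-1],None,fx=4,fy=4,interpolation=cv2.INTER_CUBIC),cv2.resize(t['pixels'][170:280,230:325,::-1],None,fx=4,fy=4,interpolation=cv2.INTER_CUBIC)]))
E
```

```text
22.5667 [0.52518172 0.01129325 0.06567   ] [-1.79995812e+02  3.07605249e-02 -1.74352828e+02] [-0.28756581  0.44377603  0.88016243]
bail pred in hook mm [-0.9 -0.1  9.7]
rim edge [ 41.1  -0.  -29.3]
s bail resid 34 1.5 -2.7 rim y ext [-0.0445  0.0405] x max 0.0427
t bail resid 20 -0.2 0.8 rim y ext [-0.0357  0.0455] x max 0.0401
```

View pics/fin.png

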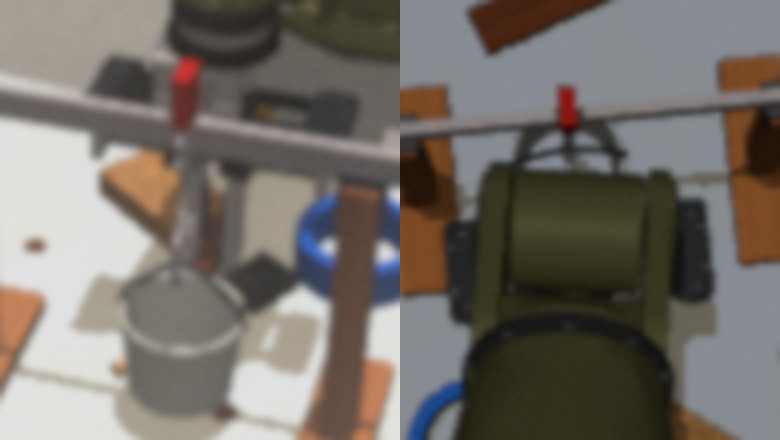

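The last view shows the bail in the curl at scene crop (180,268), the pail upright, and the tab unchanged at (185,90). I soften the grip, release slowly and leave upward.

>>> {"api": "carry_out", "payload": {"motion": "0 0 0 0 0 0 255;0 0 0 0 0 0 255;0 0 0 0 0 0 255;0 0 0 0 0 0 255", "grip_force": 4}}

```text
time_s: 23.0
ee_pos: [0.525, 0.0113, 0.0655]
eef_rot: [-3.142, 0.0, -3.043]
force: [0.0, 0.6, -1.0]
grip_width: 0.0143
grip_force: 4.0
```

>>> {"api": "carry_out", "payload": {"motion": "0 0 0 0 0 0 215;0 0 0 0 0 0 212;0 0 0 0 0 0 208;0 0 0 0 0 0 204;0 0 0 0 0 0 200;0 0 0 0 0 0 190;0 0 0 0 0 0 170;0 0 0 0 0 0 140;0 0 0 0 0 0 110;0 0 0 0 0 0 90;0 0 0 0 0 0 90;0 0 0 0 0 0 90;0 0 0 0 0 0 90;0 0 0 0 0 0 90;0 0 0 0 0 0 90;0 0 0 0 0 0 90"}}

```text
time_s: 24.33
ee_pos: [0.525, 0.0113, 0.0655]
eef_rot: [-3.142, 0.0, -3.043]
force: [0.9, 0.7, 0.4]
grip_width: 0.0608
grip_force: 0.0
```

>>> {"api": "carry_out", "payload": {"motion": "0 0 0.005 0 0 0 90;0 0 0.01 0 0 0 90;0 0 0.015 0 0 0 90;0 0 0.02 0 0 0 90;-0.005 0 0.025 0 0 0 90;-0.01 0 0.03 0 0 0 90;-0.01 0 0.03 0 0 0 90;-0.01 0 0.03 0 0 0 90;-0.01 0 0.03 0 0 0 90;-0.01 0 0.02 0 0 0 90;-0.01 0 0.01 0 0 0 90;0 0 0 0 0 0 90;0 0 0 0 0 0 90;0 0 0 0 0 0 90;0 0 0 0 0 0 90;0 0 0 0 0 0 90;0 0 0 0 0 0 90;0 0 0 0 0 0 90;0 0 0 0 0 0 90;0 0 0 0 0 0 90"}}

```text
time_s: 26.0
ee_pos: [0.46, 0.0113, 0.2904]
eef_rot: [3.142, -0.0, -3.043]
force: [0.2, 0.4, 0.1]
grip_width: 0.061
grip_force: 0.0
```

```bash
cat > f.py <<'E'
from station import ctrl
from h import *
import sys
o=ctrl.get_obs();print(o['time_s'],o['ee_pos'],o['force'])
s=snap(ctrl,'scene','f'+sys.argv[1]);s9=load('s9')
ps=np.radians(5.5);u=np.array([np.cos(ps),np.sin(ps),0]);w=np.array([-np.sin(ps),np.cos(ps),0])
H=np.array([.613,.0186,.123])
for c in(s9,s):
    Q=cloud(c)-H;X=Q@u;Y=Q@w;Z=Q[...,2]
    k=(abs(X)<.06)&(abs(Y)<.06)&(Z<-.02)&(Z>-.1);v,uu=np.nonzero(k);print('pail n',k.sum(),uu.min(),uu.max(),v.min(),v.max(),np.median(Q[k],0))
    for a in(-.09,-.07,-.05,-.035):
        j=k&(abs(Z-a)<.006);print(a,'y',np.percentile(Y[j],[2,98]).round(4),'xmax',np.percentile(X[j],98).round(4))
    p=c['pixels'].astype(int);m=(p[...,0]>1.8*p[...,1])&(p[...,0]>1.6*p[...,2])&(p[...,0]>60);m[:,:290]=0;m[:,315:]=0;m[190:]=0;m[:155]=0
    print('tab',[ce.round(1) for st,ce,_ in comp(m,8)])
E
python3 f.py 1
```

```text
26.0 [0.46002559 0.0113358  0.29039171] [0.15215799 0.396254   0.11249723]
pail n 915 284 315 214 253 [ 0.00521894 -0.00142203 -0.05361622]
-0.09 y [-0.0288  0.0327] xmax 0.0376
-0.07 y [-0.0323  0.0353] xmax 0.038
-0.05 y [-0.0373  0.0366] xmax 0.0397
-0.035 y [-0.0393  0.0394] xmax 0.0408
tab [array([301. , 171.2])]
pail n 915 283 315 215 254 [ 0.01293643 -0.00369458 -0.05295087]
-0.09 y [-0.0305  0.0306] xmax 0.0394
-0.07 y [-0.0349  0.0329] xmax 0.0425
-0.05 y [-0.0393  0.0352] xmax 0.0422
-0.035 y [-0.041   0.0381] xmax 0.045
tab [array([301. , 171.1])]
```

Hanging upright in the curl. I let it settle 3 s, then check that it is still.

>>> {"api": "carry_out", "payload": {"motion": "-0.005 0 0.005 0 0 0 90;0 0 0 0 0 0 90;0 0 0 0 0 0 90;0 0 0 0 0 0 90;0 0 0 0 0 0 90;0 0 0 0 0 0 90;0 0 0 0 0 0 90;0 0 0 0 0 0 90;0 0 0 0 0 0 90;0 0 0 0 0 0 90;0 0 0 0 0 0 90;0 0 0 0 0 0 90;0 0 0 0 0 0 90;0 0 0 0 0 0 90;0 0 0 0 0 0 90;0 0 0 0 0 0 90;0 0 0 0 0 0 90;0 0 0 0 0 0 90;0 0 0 0 0 0 90;0 0 0 0 0 0 90"}}

```text
time_s: 27.72
ee_pos: [0.455, 0.0114, 0.2955]
eef_rot: [3.142, 0.0, -3.043]
force: [-0.2, -1.0, 0.3]
grip_width: 0.061
grip_force: 0.0
```

>>> {"api": "carry_out", "payload": {"motion": "0 0 0 0 0 0 90;0 0 0 0 0 0 90;0 0 0 0 0 0 90;0 0 0 0 0 0 90;0 0 0 0 0 0 90;0 0 0 0 0 0 90;0 0 0 0 0 0 90;0 0 0 0 0 0 90;0 0 0 0 0 0 90;0 0 0 0 0 0 90;0 0 0 0 0 0 90;0 0 0 0 0 0 90;0 0 0 0 0 0 90;0 0 0 0 0 0 90;0 0 0 0 0 0 90;0 0 0 0 0 0 90;0 0 0 0 0 0 90;0 0 0 0 0 0 90;0 0 0 0 0 0 90;0 0 0 0 0 0 90"}}

```text
time_s: 29.38
ee_pos: [0.455, 0.0113, 0.2955]
eef_rot: [-3.142, 0.0, -3.043]
force: [-0.3, -0.4, -1.1]
grip_width: 0.061
grip_force: 0.0
```

```bash
python3 f.py 2|tail -6
python3 - <<'E'
from h import *
from station import ctrl
import time
a=load('f2')['pixels'].astype(int);d=[]
for i in range(8):
    b=ctrl.camera('scene')['pixels'].astype(int);d.append(float(abs(a-b)[205:256,280:320].mean().round(2)))
print(d, abs(load('f1')['pixels'].astype(int)-a)[205:256,280:320].mean())
E
```

```text
pail n 920 283 315 214 254 [ 0.01254455 -0.00308914 -0.05335801]
-0.09 y [-0.0308  0.0321] xmax 0.0406
-0.07 y [-0.0346  0.0329] xmax 0.0418
-0.05 y [-0.0391  0.0351] xmax 0.0434
-0.035 y [-0.0406  0.0376] xmax 0.0437
tab [array([301., 171.])]
[0.8, 0.79, 0.79, 0.79, 0.8, 0.78, 0.8, 0.81] 1.5187908496732025
```

The pail is still (the image differences are constant noise), so I hand in.

```bash
python3 -c "
from station import ctrl
print(ctrl.hand_in())"
```

```text
the job is handed in; nothing more can be done
None
```

The hook is fully home in the rail's notch, set down with about 6 N, and the pail hangs upright and still by its bail in the lower curl; the job was handed in at about 30 s with the arm clear, and no verdict came back.

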